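# Unlatch the specimen cassette and park it in its carrier

## Task

Unload the specimen cassette from the reader dock: press the thumb tongue of the spring latch hooked underneath it so that it springs up, then lift it out and set it down upright in the steel tray or on the bare worktop. Let go, take it again the other way, across its short width, and stand it upright and fully home on the floor of the grey carrier, between its two high cheeks. Leave the objective can, the vial and the small resin mount where they stand.

Things in the scene. Friction and masses are not known exactly. Their poses are not given: they have to be found in the camera images.
- cassette_centre (a point): Centre of the loose specimen cassette: white block 56 mm long (its x), 46 wide (y), 40 high (z up), about 0.2 kg, hollow below, a dark round resin mount 30 mm across standing 9 mm proud of its top. Underside 20 mm below this point, flat top 20 mm above. May be parked either end first. A steel bar inside is held by the hidden latch hook: it cannot be lifted until released
- dock: Fixed grey reader dock; origin at worktop level under the seated cassette's centre; x runs from thumb tongue to cassette, along its long axis. Base plate x -72 to +44 mm, 82 mm wide, 6 thick. Cheeks 66 mm high stand 1.5 mm beside the cassette's long sides (y +-24.5 to 33.5 mm): here it can be gripped only across its 56 mm length. Low corner posts at its ends, 32 mm high
- dock_seat (a point): Centre of the seated cassette's underside, on the dock's axis, 24 mm above the worktop (its flat top is then at 64 mm). Once unlatched, sprung bars raise the cassette 12 mm and hold it there; from there it lifts straight up, with nothing holding it
- latch_pad (a point): Middle of the top of the latch's grey ribbed thumb tongue, 30 (x) by 44 mm (y), 51 mm in front of the dock's origin (-x side), 26 mm above the worktop; the cassette's end face is 23 mm behind it. Pressed straight down (shut fingers) it yields to 3 to 8 N, frees the cassette after about 8 mm and stops at 12 mm. Released, it springs back and does not catch the raised cassette
- latch (a joint): Angle of the rocking latch in rad: 0 hooked (at rest), releasing from about 0.14, 0.22 at its stop
- carrier_seat (a point): Centre of the nest floor in the fixed grey carrier, 8 mm above the worktop; x points from one high cheek to the other. The cheeks stand 61 mm apart and take the cassette's 56 mm length between them, with no room for fingers. Along y the nest is 51 mm wide between lips only 4 mm high and is open for fingers. Parked, the cassette's long axis lies along this x, its underside on this floor
- carrier: The fixed grey carrier; origin under its middle at worktop level, axes as carrier_seat. Base 92 x 74 x 8 mm; cheeks 12 mm thick, 60 mm wide (y), tops 46 mm above the worktop
- steel_tray: Fixed steel tray in front of the robot, flat floor 196 (x) by 296 mm (y), 3 mm above the worktop; rim 21 mm high; origin in the middle of its underside, 1 mm above the worktop
- objective_can_centre (a point): Bystander: centre of a pale round can with a black lid, 39 mm across, 67 mm high. Leave alone
- vial_centre (a point): Bystander: centre of a small capped vial, 22 mm across, 47 mm high, in the steel tray. Leave alone
- mount_small_centre (a point): Bystander: centre of a small round resin mount, 25 mm across, 15 mm high, in the steel tray. Leave alone

How it is judged:
On the way, in this order (a step that is already met when the one before it is completed fails the run):
1. the latch tongue is pressed down (value of joint latch above 0.1 rad).
2. the cassette has risen at least 8 mm in the dock (z of cassette_centre in the frame of dock above 0.052 m), for 0.05 s.
3. the cassette stands upright in the tray or on the bare worktop, clear of dock and carrier, let go (height (world z) of cassette_centre below 0.026 m and angle between cassette_centre's own z axis and vertical below 0.1 rad and linear speed of cassette below 0.02 m/s and horizontal distance between cassette_centre and dock above 0.07 m and horizontal distance between cassette_centre and carrier_seat above 0.06 m and contact force between the fingers and cassette below 0.05 N), for 0.1 s.
4. the cassette is taken up again (height (world z) of cassette_centre above 0.034 m and contact force between the fingers and cassette above 1 N), for 0.1 s.
At the end, for the whole second after the job is handed in: The cassette rests upright and released on the floor of the carrier's nest, between the two cheeks: centre within 6 mm of the nest's middle along each axis, underside within 3.5 mm of the floor, long axis within 0.12 rad of the nest's, tilt under 0.06 rad (x of cassette_centre in the frame of carrier_seat between -0.006 and 0.006 m and y of cassette_centre in the frame of carrier_seat between -0.006 and 0.006 m and z of cassette_centre in the frame of carrier_seat between 0.017 and 0.0235 m and angle between the x axis of cassette_centre and the x axis of carrier_seat, either way round below 0.12 rad and angle between cassette_centre's own z axis and vertical below 0.06 rad and linear speed of cassette below 0.02 m/s and contact force between the fingers and cassette below 0.05 N); the robot touches nothing.
It fails at once if a bystander (objective can, vial, small mount) is moved more than 20 mm (distance of any of objective_can_centre, vial_centre, mount_small_centre from where it was at the start of the episode above 0.02 m).
It fails at once if the cassette is tipped over (more than 0.7 rad) (angle between cassette_centre's own z axis and vertical above 0.7 rad).
It also fails if it takes over 67 s, if anything falls off the work surface, if the arm or the gripper's body presses on something with over 40 N, if the wrist force passes 120 N, or if a joint passes its speed limit or range.

## Robot

A 7-joint arm with a two-finger parallel gripper is mounted at the origin on a cart in front of the work surface, level with it; the furniture and walls round the work are solid. World frame = base frame: x ahead of the robot, y to its left, z up, the work surface at z = 0. Lengths are in m, angles in rad, forces in N, time in s.
With the tool pointing down it reaches from about 0.35 to 0.9 m from the base axis. Payload 8.1 kg.
Tool frame: the origin (TCP) lies between the finger pads; the fingertips stand 22 mm ahead of it and the grasp point (between the pads) lies 3 mm ahead of it (r.tips_ahead is the distance from the TCP to the fingertips, in m); z points along the fingers, y is the line along which they close (so a half turn about z gives the same grasp; the last joint's range is limited). The gripper opens to 85 mm and grips with 20 to 120 N. Pads are 22 mm wide; open, the fingers measure 114 mm over their backs; the gripper's body (76 mm by 85 mm) begins 54 mm behind the grasp point. The pads swing forward as they close: fully open they stand 13 mm farther back than shut.
Start: joints at [1.015, 0.434, 0.025, 1.573, -0.012, 1.134, -0.075], TCP at [0.273, -0.562, 0.253] pointing down, gripper open.
Joint ranges: [-2.62, 2.62], [-0.44, 2.09], [-1.27, 1.32], [0.08, 2.57], [-1.32, 4.46], [0.12, 2], [-2.74, 2.74]. Speed limits (rad/s): [2.22, 2.22, 3.01, 3.01, 3.14, 3.14, 3.14].

## Interface

Orientations are given as a rotation vector (axis times angle).
In Python, from plant import r gives the robot as it stands.
- The arm moves only by the tool jog_arm, never from a script. Its argument "commands" is a list of rows, each an object of numbers: "tx", "ty", "tz": the shift along the world's x, y, z in mm; "ax", "ay", "az": the turn, a rotation vector about the world's x, y, z in degrees; "hand": the finger opening in mm, from 0 to 85.4. A call has 1 to 12 rows; each row is the pose to reach, as a shift and turn from the pose commanded when the call began; what a row does not reach only later rows make up. A row lasts 1/12 s, in which the tool goes at most 41.7 mm and 7.16 degrees, less where a joint would pass 70% of its speed; a pose out of reach is approached as far as the arm can. A call with a gripper value outside its range is refused whole. The fingers move at their own pace and stop on an object; the grip force is fixed at half the most. Time passes only in rows, so rows that repeat a pose let the fingers close. It gives the time, the measured TCP pose, the force, the opening and the grip force at its end, in the units of the state.
- r.observe(): the state, without advancing time (a new reading comes with each control period).
- r.get_image(name): name is "side" or "top"; returns (picture, depth): 400x640x3 uint8, red, green, blue; 400x640 float32, m along the optical axis (not along the pixel's ray), 0 where there is no reading.
- r.camera_info(name): a dict with "intrinsics" (3x3 intrinsics, pixels), "cam_to_world" (4x4, takes a point from camera to world coordinates). Camera axes: x right, y down, z forward; pixel columns grow to the right and rows downward; lengths in m; the calibration is good to about 2 mm. A picture is of the moment at which its call begins. camera_info takes no time and is no camera call.
- r.finish_job(): hands the job in; it is judged then, once.
The state is a dict: "clock": time; "joint_pos": joint angles; "joint_velocities": joint speeds; "effort": joint torques, N m; "tool_pos": TCP position; "tcp_rot": TCP orientation; "wrist_force": force on the tool from outside, world axes, zero at the start; "wrist_torque": the same for the moment, N m; "gripper_width": finger opening in m; "grip_force": force on a finger pad.
Only numpy, scipy, OpenCV 4.12 (cv2) and the standard library are available. Lean on these libraries where they do the work, as an engineer would, in place of code of your own. Each camera call takes 0.05 s, during which the arm holds its last target. There are 200 camera calls.

## Working session

There is one attempt and no reset: what is moved stays moved. The work goes in short steps, Python scripts to look and compute and a tool call to move; the robot and the scene stay as the last step left them, time stands still between calls to the robot, and variables do not carry over. Pictures are saved under pics/ and viewed, at most 10 in all, crops included, and the job is handed in when it is done.

Besides the shell and the picture viewer there is one more tool, called after ">>>" in YAML: its name, and indented under it one key for each argument. jog_arm: Moves the arm, as the interface text tells. Its arguments: {"type":"object","properties":{"commands":{"type":"array"}},"required":["commands"]}

```bash
mkdir -p pics; cat > h.py <<'E'
import numpy as np, cv2
from plant import r
def snap(name,fn=None):
    im,d=r.get_image(name)
    np.savez(''+name+'.npz',im=im,d=d)
    if fn: cv2.imwrite('pics/'+fn,im[:,:,::-1])
    return im,d
def cloud(name,d):
    c=r.camera_info(name);K=np.array(c['intrinsics']);T=np.array(c['cam_to_world'])
    v,u=np.mgrid[:d.shape[0],:d.shape[1]]
    P=np.stack([(u-K[0,2])/K[0,0]*d,(v-K[1,2])/K[1,1]*d,d],-1)
    return P@T[:3,:3].T+T[:3,3]
def state():
    o=r.observe()
    for k in ('clock','tool_pos','tcp_rot','wrist_force','gripper_width','grip_force','joint_pos'): print(k,np.round(o[k],4))
E
python3 - <<'E'
from h import *
state();print(r.tips_ahead)
for n in('top','side'):
    im,d=snap(n,n+'0.png'); c=r.camera_info(n); print(n,np.round(c['intrinsics'],1).tolist(),np.round(c['cam_to_world'],3).tolist())
E
```

```text
clock 0.0
tool_pos [ 0.2732 -0.5616  0.2525]
tcp_rot [-3.060e+00 -7.048e-01  8.000e-04]
wrist_force [ 0.1504 -0.7306  0.4387]
gripper_width 0.0852
grip_force 0.0
joint_pos [ 1.0154  0.4352  0.0249  1.5741 -0.0116  1.134  -0.0751]
0.022
top [[458.9, 0.0, 321.7], [0.0, 458.9, 206.1], [0.0, 0.0, 1.0]] [[0.016, -0.995, 0.101, 0.436], [-1.0, -0.015, 0.003, -0.023], [-0.001, -0.101, -0.995, 0.967], [0.0, 0.0, 0.0, 1.0]]
side [[515.6, 0.0, 322.0], [0.0, 515.6, 201.0], [0.0, 0.0, 1.0]] [[-0.996, 0.067, -0.056, 0.565], [0.084, 0.563, -0.822, 0.755], [-0.023, -0.824, -0.567, 0.618], [0.0, 0.0, 0.0, 1.0]]
```

View pics/top0.png

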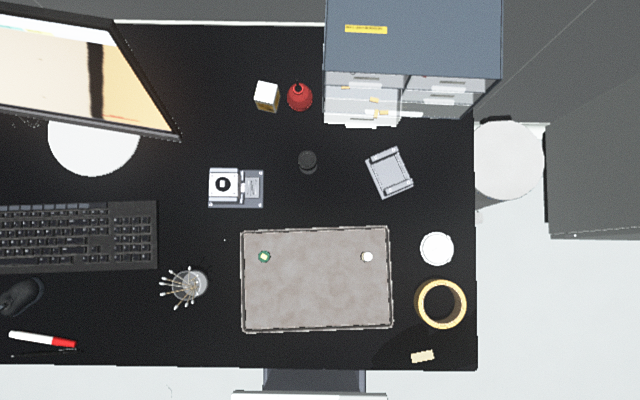

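View pics/side0.png

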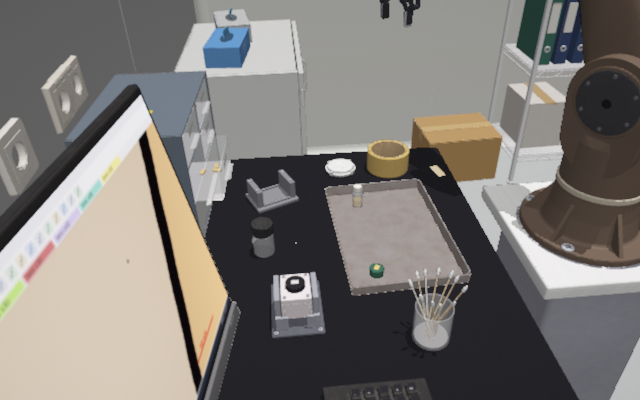

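The top view shows the dock around (236,187), with the white cassette at (223,185) and the tongue at (253,187). The carrier is at (389,173), the can at (307,162), the tray at (316,280), the small mount at (264,257) and the vial at (367,257). The side view agrees.

```bash
python3 - <<'E'
from h import *
z=np.load('top.npz');im,d=z['im'],z['d'];P=cloud('top',d)
Z=P[:,:,2]
def reg(name,u0,u1,v0,v1,z0,z1,extra=None):
    m=np.zeros(Z.shape,bool);m[v0:v1,u0:u1]=1
    m&=(d>0)&(Z>z0)&(Z<z1)
    if extra is not None:m&=extra
    p=P[m]
    if len(p)<5: print(name,len(p));return
    (c,s,a)=cv2.minAreaRect((p[:,:2]*1000).astype(np.float32))
    print(name,len(p),'c',np.round(c,1),'size',np.round(s,1),'ang',round(a,1),'medz',round(np.median(p[:,2])*1000,1))
white=im.min(2)>200
reg('dock base',195,275,160,215,.002,.012)
reg('dock all',195,275,160,215,.003,.1)
reg('cheeks+cass',195,275,160,215,.055,.08)
reg('cass white',195,245,160,215,.055,.08,white)
reg('mount',195,245,160,215,.069,.08)
reg('tongue',242,275,170,205,.018,.035)
reg('carrier all',360,420,140,205,.004,.06)
reg('carrier base',360,420,140,205,.004,.014)
reg('carrier cheeks',360,420,140,205,.036,.055)
reg('can',295,320,145,180,.04,.09)
reg('tray',235,400,220,340,.012,.03)
reg('tray floor',250,385,240,322,-.005,.008)
reg('smallm',255,275,245,268,.011,.03);reg('vial',355,380,245,270,.02,.06)
print(np.round(Z[160:216:3,200:272:3]*1000).astype(int))
E
python3 - <<'E'
import cv2,os
os.chdir('.')
a=cv2.imread('pics/top0.png')
c=[cv2.resize(a[y:y+70,x:x+80],None,fx=5,fy=5,interpolation=cv2.INTER_CUBIC) for x,y in((195,152),(350,138))]
cv2.imwrite('pics/crop0.png',cv2.hconcat(c))
E
```

```text
dock base 853 c [572.2 165.1] size [115.8 169. ] ang 0.9 medz 5.0
dock all 2220 c [572.1 164.1] size [115.6 167. ] ang 0.9 medz 31.7
cheeks+cass 969 c [567.7 176.6] size [67.8 56.8] ang 0.8 medz 65.2
cass white 666 c [568.1 176.5] size [63.2 56.5] ang 0.9 medz 64.9
mount 184 c [566.2 178.1] size [30.3 57.3] ang 32.2 medz 73.1
tongue 366 c [569.  128.9] size [66.4 34.7] ang 1.9 medz 25.8
carrier all 1540 c [ 613.6 -167. ] size [122.  128.7] ang 6.1 medz 9.5
carrier base 1091 c [ 613.6 -167. ] size [122.  128.7] ang 6.1 medz 8.1
carrier cheeks 366 c [ 606.  -160.8] size [85.4 60.2] ang 24.2 medz 45.9
can 324 c [620.3  10.7] size [38.  37.5] ang 45.8 medz 66.2
tray 1280 c [383.1 -10.3] size [207.8 307.5] ang 2.9 medz 21.6
tray floor 10789 c [379.2 -13.2] size [167.4 281. ] ang 1.0 medz 2.8
smallm 119 c [426.5  97.4] size [22.5 23.2] ang 0.9 medz 18.2
vial 97 c [ 430.1 -111. ] size [19.6 19.3] ang 83.2 medz 49.2
[[ -5  -1   0   0  -2   3   0   1   2  -1  -2   0   2   0  -2   0  -1   1
    1   3   1  -1  -1   1]
 [  0   2   0   0   0  -1   1   0   0   3   1   1   0   0   2   1  -2   2
   
[... 1041 characters left out ...]
-1  -2  61  63  65  65  61  65  64  65  63  64  35  32  24  25  26
   26  24   5   0   1  -2]
 [ -1  -1   1  65  64  69  66  66  66  66  66  66  65  31  31  10   6   7
    2   5   6   3   1   0]
 [  0   0   2   8  48  48  50  50  51  52  50  52  54  33  28   8   6   4
    5   9   7   0   1   0]
 [ -2   0   2   7   7   7   7   5   5   4   7   5   5   7   4   6   7   3
    4   7   9  -3  -3   1]
 [ -1   0  -5   2   3   1   2   5   2   7   5  -1   5   7   4   3   4   2
    2   5   4  -2   0   2]
 [  2   0   3   1  -3  -3  -1  -1   0  -2  -2   1   1   1  -2  -1   1  -2
   -1  -1  -3   0   3   0]
 [ -1   0  -1   1   0  -2   0   2   0   1  -2  -1   0   2  -2  -1  -2   0
   -1   1  -3  -1  -2   0]]
```

View pics/crop0.png

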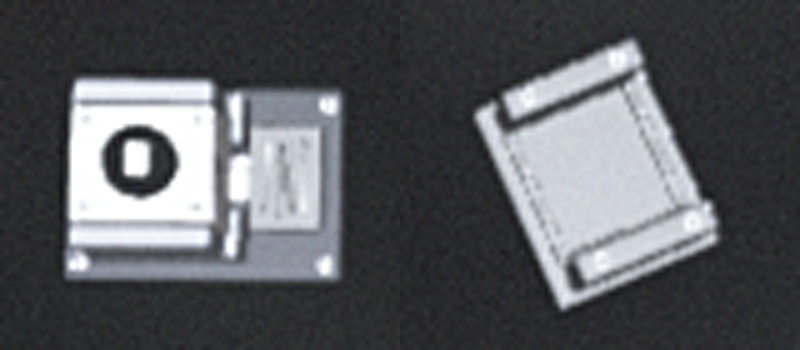

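>>> jog_arm:
  commands:
    - {"tx": 40,"ty": 30,"az": -7,"hand": 0}
    - {"tx": 60,"ty": 70,"az": -14,"hand": 0}
    - {"tx": 80,"ty": 110,"az": -20,"hand": 0}
    - {"tx": 96,"ty": 150,"az": -25,"hand": 0}
    - {"tx": 114,"ty": 190,"az": -25,"hand": 0}
    - {"tx": 132,"ty": 228,"az": -25,"hand": 0}
    - {"tx": 150,"ty": 266,"az": -25,"hand": 0}
    - {"tx": 168,"ty": 304,"az": -25,"hand": 0}
    - {"tx": 186,"ty": 342,"az": -25,"hand": 0}
    - {"tx": 204,"ty": 380,"az": -25,"hand": 0}
    - {"tx": 222,"ty": 418,"az": -25,"hand": 0}
    - {"tx": 222,"ty": 418,"az": -25,"hand": 0}

```text
$.commands[0]: bad value
```

>>> jog_arm:
  commands:
    - {"tx": 40,"ty": 30,"tz": 0,"ax": 0,"ay": 0,"az": -7,"hand": 0}
    - {"tx": 60,"ty": 65,"tz": 0,"ax": 0,"ay": 0,"az": -14,"hand": 0}
    - {"tx": 80,"ty": 100,"tz": 0,"ax": 0,"ay": 0,"az": -20,"hand": 0}
    - {"tx": 96,"ty": 137,"tz": 0,"ax": 0,"ay": 0,"az": -25,"hand": 0}
    - {"tx": 114,"ty": 174,"tz": 0,"ax": 0,"ay": 0,"az": -25,"hand": 0}
    - {"tx": 132,"ty": 211,"tz": 0,"ax": 0,"ay": 0,"az": -25,"hand": 0}
    - {"tx": 150,"ty": 248,"tz": 0,"ax": 0,"ay": 0,"az": -25,"hand": 0}
    - {"tx": 168,"ty": 285,"tz": 0,"ax": 0,"ay": 0,"az": -25,"hand": 0}
    - {"tx": 186,"ty": 322,"tz": 0,"ax": 0,"ay": 0,"az": -25,"hand": 0}
    - {"tx": 204,"ty": 360,"tz": 0,"ax": 0,"ay": 0,"az": -25,"hand": 0}
    - {"tx": 222,"ty": 398,"tz": 0,"ax": 0,"ay": 0,"az": -25,"hand": 0}
    - {"tx": 222,"ty": 398,"tz": 0,"ax": 0,"ay": 0,"az": -25,"hand": 0}

```text
clock: 1.1
tool_pos: [0.4986, -0.1549, 0.2532]
tcp_rot: [-3.137, -0.043, -0.002]
wrist_force: [1.4, 1.0, -0.4]
gripper_width: -0.0003
grip_force: 0.0
```

>>> jog_arm:
  commands:
    - {"tx": 8,"ty": 35,"tz": 0,"ax": 0,"ay": 0,"az": 0,"hand": 0}
    - {"tx": 17,"ty": 71,"tz": 0,"ax": 0,"ay": 0,"az": 0,"hand": 0}
    - {"tx": 26,"ty": 107,"tz": 0,"ax": 0,"ay": 0,"az": 0,"hand": 0}
    - {"tx": 35,"ty": 143,"tz": 0,"ax": 0,"ay": 0,"az": 0,"hand": 0}
    - {"tx": 44,"ty": 179,"tz": -20,"ax": 0,"ay": 0,"az": 0,"hand": 0}
    - {"tx": 54,"ty": 215,"tz": -40,"ax": 0,"ay": 0,"az": 0,"hand": 0}
    - {"tx": 63,"ty": 250,"tz": -60,"ax": 0,"ay": 0,"az": 0,"hand": 0}
    - {"tx": 70,"ty": 275,"tz": -80,"ax": 0,"ay": 0,"az": 0,"hand": 0}
    - {"tx": 73,"ty": 284,"tz": -103,"ax": 0,"ay": 0,"az": 0,"hand": 0}
    - {"tx": 73,"ty": 284,"tz": -103,"ax": 0,"ay": 0,"az": 0,"hand": 0}
    - {"tx": 73,"ty": 284,"tz": -103,"ax": 0,"ay": 0,"az": 0,"hand": 0}
    - {"tx": 73,"ty": 284,"tz": -103,"ax": 0,"ay": 0,"az": 0,"hand": 0}

```text
clock: 2.1
tool_pos: [0.5687, 0.1185, 0.1509]
tcp_rot: [3.141, 0.024, 0.0]
wrist_force: [-0.4, -1.1, 0.5]
gripper_width: -0.0
grip_force: 0.0
```

```bash
python3 - <<'E'
from h import *
state()
im,d=snap('side','side1.png')
cv2.imwrite('pics/s1c.png',cv2.resize(im[220:370,220:400,::-1],None,fx=4,fy=4,interpolation=cv2.INTER_CUBIC))
z=np.load('top.npz')['d'];P=cloud('top',z)
q=P[:200,:200].reshape(-1,3);q=q[(q[:,2]>.02)&(q[:,0]<.72)&(q[:,2]<.9)];print('monitor near pts',q[q[:,1].argsort()][:5].round(3))
E
```

```text
clock 2.1
tool_pos [0.5687 0.1185 0.1509]
tcp_rot [3.1407e+00 2.3600e-02 2.0000e-04]
wrist_force [-0.3625 -1.1034  0.5436]
gripper_width -0.0
grip_force 0.0
joint_pos [-0.1761  0.4758 -0.1697  1.7918  0.1014  0.8825 -1.9476]
monitor near pts [[0.716 0.242 0.404]
 [0.72  0.242 0.421]
 [0.717 0.242 0.415]
 [0.718 0.242 0.409]
 [0.718 0.242 0.412]]
```

View pics/s1c.png

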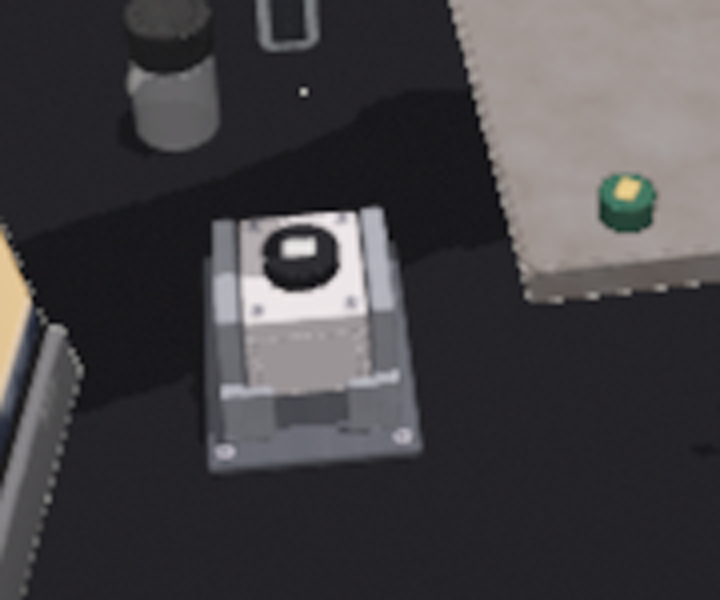

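>>> jog_arm:
  commands:
    - {"tx": 0,"ty": 1,"tz": -30,"ax": 0,"ay": 0,"az": 0,"hand": 0}
    - {"tx": 0,"ty": 1,"tz": -60,"ax": 0,"ay": 0,"az": 0,"hand": 0}
    - {"tx": 0,"ty": 1,"tz": -80,"ax": 0,"ay": 0,"az": 0,"hand": 0}
    - {"tx": 0,"ty": 1,"tz": -92,"ax": 0,"ay": 0,"az": 0,"hand": 0}
    - {"tx": 0,"ty": 1,"tz": -98,"ax": 0,"ay": 0,"az": 0,"hand": 0}
    - {"tx": 0,"ty": 1,"tz": -101,"ax": 0,"ay": 0,"az": 0,"hand": 0}
    - {"tx": 0,"ty": 1,"tz": -104,"ax": 0,"ay": 0,"az": 0,"hand": 0}
    - {"tx": 0,"ty": 1,"tz": -107,"ax": 0,"ay": 0,"az": 0,"hand": 0}
    - {"tx": 0,"ty": 1,"tz": -109,"ax": 0,"ay": 0,"az": 0,"hand": 0}
    - {"tx": 0,"ty": 1,"tz": -111,"ax": 0,"ay": 0,"az": 0,"hand": 0}
    - {"tx": 0,"ty": 1,"tz": -112,"ax": 0,"ay": 0,"az": 0,"hand": 0}
    - {"tx": 0,"ty": 1,"tz": -112,"ax": 0,"ay": 0,"az": 0,"hand": 0}

```text
clock: 3.15
tool_pos: [0.5694, 0.1192, 0.0399]
tcp_rot: [3.14, 0.023, 0.003]
wrist_force: [-2.5, -6.8, 9.2]
gripper_width: -0.0001
grip_force: 2.7
```

```bash
python3 - <<'E'
from h import *
state()
im,d=snap('side');P=cloud('side',d);m=np.zeros(d.shape,bool);m[265:320,270:320]=1
m&=(d>0)&(im.min(2)>190);print('white z',np.percentile(P[m][:,2],[10,50,90]).round(4), m.sum())
E
```

```text
clock 3.15
tool_pos [0.5694 0.1192 0.0399]
tcp_rot [3.1399e+00 2.3000e-02 3.1000e-03]
wrist_force [-2.5376 -6.7744  9.1965]
gripper_width -0.0001
grip_force 2.6747
joint_pos [-0.197   0.6241 -0.1456  1.8733  0.1436  0.6528 -1.9859]
white z [0.0646 0.0661 0.0674] 359
```

>>> jog_arm:
  commands:
    - {"tx": 0,"ty": 0,"tz": -1,"ax": 0,"ay": 0,"az": 0,"hand": 0}
    - {"tx": 0,"ty": 0,"tz": -2,"ax": 0,"ay": 0,"az": 0,"hand": 0}
    - {"tx": 0,"ty": 0,"tz": -3,"ax": 0,"ay": 0,"az": 0,"hand": 0}
    - {"tx": 0,"ty": 0,"tz": -3.5,"ax": 0,"ay": 0,"az": 0,"hand": 0}
    - {"tx": 0,"ty": 0,"tz": -3.5,"ax": 0,"ay": 0,"az": 0,"hand": 0}
    - {"tx": 0,"ty": 0,"tz": -3.5,"ax": 0,"ay": 0,"az": 0,"hand": 0}

```text
clock: 3.7
tool_pos: [0.5697, 0.1189, 0.0375]
tcp_rot: [3.14, 0.022, 0.004]
wrist_force: [-4.7, -8.4, 20.3]
gripper_width: -0.0004
grip_force: 2.9
```

```bash
python3 - <<'E'
from h import *
im,d=snap('side');P=cloud('side',d);m=np.zeros(d.shape,bool);m[255:320,270:320]=1
m&=(d>0)&(im.min(2)>190);print('white z',np.percentile(P[m][:,2],[10,50,90]).round(4), m.sum())
E
```

```text
white z [0.063  0.0644 0.0656] 356
```

```bash
python3 - <<'E'
from h import *
state()
z=np.load('side.npz');im=z['im'];c=cv2.resize(im[190:340,230:380,::-1],None,fx=4,fy=4,interpolation=cv2.INTER_CUBIC)
c=np.clip(c.astype(float)*1.6,0,255).astype(np.uint8)
cv2.imwrite('pics/s2c.png',c)
P=cloud('side',z['d'])
m=np.zeros(z['d'].shape,bool);m[190:340,230:380]=1
p=P[m];k=(p[:,1]<.15)&(p[:,1]>.08)&(abs(p[:,0]-.57)<.06);print(p[k&(p[:,2]>.01)].round(3)[::40])
E
```

```text
clock 3.75
tool_pos [0.5697 0.1189 0.0375]
tcp_rot [3.1397 0.0225 0.0045]
wrist_force [-5.5978 -7.6204 19.7864]
gripper_width -0.0001
grip_force 2.9022
joint_pos [-0.1976  0.6275 -0.1444  1.8747  0.1449  0.6472 -1.9869]
[[0.612 0.13  0.214]
 [0.601 0.149 0.222]
 [0.535 0.142 0.209]
 [0.535 0.123 0.191]
 [0.543 0.135 0.193]
 [0.547 0.14  0.193]
 [0.535 0.129 0.182]
 [0.543 0.141 0.19 ]
 [0.552 0.145 0.191]
 [0.561 0.147 0.192]
 [0.572 0.15  0.193]
 [0.582 0.148 0.191]
 [0.539 0.139 0.179]
 [0.542 0.141 0.177]
 [0.545 0.146 0.177]
 [0.553 0.15  0.177]
 [0.594 0.149 0.176]
 [0.595 0.147 0.172]
 [0.597 0.146 0.167]
 [0.594 0.148 0.165]
 [0.593 0.15  0.162]
 [0.545 0.145 0.151]
 [0.589 0.111 0.115]
 [0.59  0.133 0.124]
 [0.557 0.138 0.12 ]
 [0.557 0.137 0.111]
 [0.584 0.135 0.102]
 [0.554 0.135 0.092]
 [0.577 0.133 0.087]
 [0.558 0.145 0.07 ]
 [0.609 0.119 0.01 ]]
```

View pics/s2c.png

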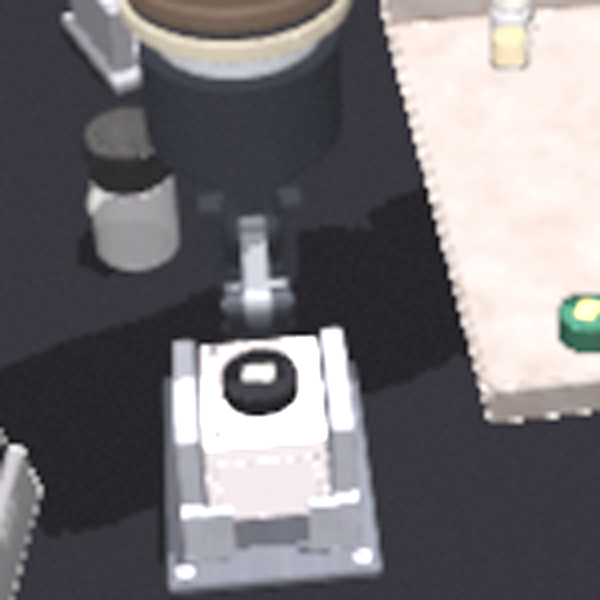

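```bash
python3 - <<'E'
from h import *
z=np.load('top.npz');im,d=z['im'],z['d'];P=cloud('top',d);Z=P[:,:,2]
def prof(z0,z1,x0,x1,ax,lo,hi):
    k=(Z>z0)&(Z<z1)&(P[:,:,1-ax]>x0)&(P[:,:,1-ax]<x1)&(d>0)
    h,e=np.histogram(P[k][:,ax]*1000,np.arange(lo,hi,3)); print(list(zip(e[:-1].astype(int),h)))
print('top y');prof(.058,.08,.535,.60,1,135,220)
print('tongue y');prof(.018,.034,.555,.58,1,90,160)
print('base y');prof(.003,.01,.51,.54,1,90,230)
print('top x');prof(.058,.08,.155,.20,0,520,615)
print('tongue x');prof(.018,.034,.11,.13,0,535,610)
print('base x');prof(.003,.01,.105,.135,0,510,625)
E
```

```text
top y
[(np.int64(135), np.int64(0)), (np.int64(138), np.int64(0)), (np.int64(141), np.int64(0)), (np.int64(144), np.int64(0)), (np.int64(147), np.int64(42)), (np.int64(150), np.int64(48)), (np.int64(153), np.int64(49)), (np.int64(156), np.int64(50)), (np.int64(159), np.int64(50)), (np.int64(162), np.int64(53)), (np.int64(165), np.int64(48)), (np.int64(168), np.int64(54)), (np.int64(171), np.int64(46)), (np.int64(174), np.int64(47)), (np.int64(177), np.int64(48)), (np.int64(180), np.int64(48)), (np.int64(183), np.int64(43)), (np.int64(186), np.int64(43)), (np.int64(189), np.int64(39)), (np.int64(192), np.int64(47)), (np.int64(195), np.int64(48)), (np.int64(198), np.int64(48)), (np.int64(201), np.int64(41)), (np.int64(204), np.int64(9)), (np.int64(207), np.int64(0)), (np.int64(210), np.int64(0)), (np.int64(213), np.int64(0)), (np.int64(216), np.int64(0))]
tongue y
[(np.int64(90), np.int64(0)), (np.int64(93), np.int64(0)), (np.int64(96), np.int64(0)), (np.int64(99), np.int64(0)), (np.int64(102), np.int64(0)), (np.int64(105), np.int64(0)), (np.int64(108), np.int64(0)), (np.int64(111), np
[... 4029 characters left out ...]
4)), (np.int64(555), np.int64(8)), (np.int64(558), np.int64(4)), (np.int64(561), np.int64(5)), (np.int64(564), np.int64(7)), (np.int64(567), np.int64(5)), (np.int64(570), np.int64(6)), (np.int64(573), np.int64(3)), (np.int64(576), np.int64(8)), (np.int64(579), np.int64(4)), (np.int64(582), np.int64(4)), (np.int64(585), np.int64(6)), (np.int64(588), np.int64(4)), (np.int64(591), np.int64(13)), (np.int64(594), np.int64(15)), (np.int64(597), np.int64(20)), (np.int64(600), np.int64(21)), (np.int64(603), np.int64(14)), (np.int64(606), np.int64(27)), (np.int64(609), np.int64(1)), (np.int64(612), np.int64(0)), (np.int64(615), np.int64(1)), (np.int64(618), np.int64(0)), (np.int64(621), np.int64(2))]
```

>>> jog_arm:
  commands:
    - {"tx": 0,"ty": 0,"tz": -1,"ax": 0,"ay": 0,"az": 0,"hand": 0}
    - {"tx": 0,"ty": 0,"tz": -2,"ax": 0,"ay": 0,"az": 0,"hand": 0}
    - {"tx": 0,"ty": 0,"tz": -2,"ax": 0,"ay": 0,"az": 0,"hand": 0}

```text
clock: 4.0
tool_pos: [0.5705, 0.1186, 0.0368]
tcp_rot: [3.14, 0.022, 0.007]
wrist_force: [-9.1, -11.9, 32.9]
gripper_width: -0.0002
grip_force: 2.7
```

```bash
cat >> h.py <<'E'
def whitez():
    im,d=snap('side');P=cloud('side',d);m=np.zeros(d.shape,bool);m[250:320,270:320]=1
    m&=(d>0)&(im.min(2)>190);p=P[m];print('white z',np.percentile(p[:,2],[10,50,90]).round(4),p.mean(0).round(3), m.sum())
E
python3 -c "
from h import *
whitez()"
```

```text
white z [0.063  0.0643 0.0654] [0.569 0.189 0.064] 354
```

>>> jog_arm:
  commands:
    - {"tx": 0,"ty": 0,"tz": 1,"ax": 0,"ay": 0,"az": 0,"hand": 0}
    - {"tx": 0,"ty": 0,"tz": 3,"ax": 0,"ay": 0,"az": 0,"hand": 0}
    - {"tx": 0,"ty": 0,"tz": 3,"ax": 0,"ay": 0,"az": 0,"hand": 0}

```text
clock: 4.3
tool_pos: [0.5706, 0.1189, 0.0384]
tcp_rot: [3.14, 0.022, 0.007]
wrist_force: [0.5, -7.9, 9.9]
gripper_width: -0.0004
grip_force: 2.7
```

```bash
python3 -c "
from h import *
whitez()"
```

```text
white z [0.0647 0.0675 0.0732] [0.569 0.193 0.068] 482
```

>>> jog_arm:
  commands:
    - {"tx": 0,"ty": 0,"tz": 3,"ax": 0,"ay": 0,"az": 0,"hand": 0}
    - {"tx": 0,"ty": 0,"tz": 4,"ax": 0,"ay": 0,"az": 0,"hand": 0}
    - {"tx": 0,"ty": 0,"tz": 4,"ax": 0,"ay": 0,"az": 0,"hand": 0}

```text
clock: 4.6
tool_pos: [0.5706, 0.1194, 0.0422]
tcp_rot: [3.141, 0.023, 0.007]
wrist_force: [0.8, -6.5, 8.5]
gripper_width: 0.0002
grip_force: 2.4
```

>>> jog_arm:
  commands:
    - {"tx": 0,"ty": 0,"tz": 3,"ax": 0,"ay": 0,"az": 0,"hand": 0}
    - {"tx": 0,"ty": 0,"tz": 6,"ax": 0,"ay": 0,"az": 0,"hand": 0}
    - {"tx": 0,"ty": 0,"tz": 6,"ax": 0,"ay": 0,"az": 0,"hand": 0}

```text
clock: 4.85
tool_pos: [0.5703, 0.121, 0.0479]
tcp_rot: [-3.141, -0.025, -0.007]
wrist_force: [1.8, -1.4, 3.9]
gripper_width: 0.0002
grip_force: 1.6
```

```bash
python3 -c "
from h import *
whitez()"
```

```text
white z [0.0769 0.0782 0.0797] [0.568 0.194 0.078] 386
```

>>> jog_arm:
  commands:
    - {"tx": 0,"ty": 0,"tz": 35,"ax": 0,"ay": 0,"az": 0,"hand": 0}
    - {"tx": 0,"ty": 0,"tz": 70,"ax": 0,"ay": 0,"az": 0,"hand": 40}
    - {"tx": -2,"ty": 10,"tz": 90,"ax": 0,"ay": 0,"az": 0,"hand": 85}
    - {"tx": -2,"ty": 35,"tz": 90,"ax": 0,"ay": 0,"az": 0,"hand": 85}
    - {"tx": -2,"ty": 55,"tz": 90,"ax": 0,"ay": 0,"az": 0,"hand": 85}
    - {"tx": -2,"ty": 55,"tz": 90,"ax": 0,"ay": 0,"az": 0,"hand": 85}
    - {"tx": -2,"ty": 55,"tz": 90,"ax": 0,"ay": 0,"az": 0,"hand": 85}
    - {"tx": -2,"ty": 55,"tz": 90,"ax": 0,"ay": 0,"az": 0,"hand": 85}

```text
clock: 5.57
tool_pos: [0.5662, 0.1755, 0.1356]
tcp_rot: [3.141, 0.026, -0.001]
wrist_force: [0.1, -0.8, 0.6]
gripper_width: 0.083
grip_force: 0.0
```

Aligned over the cassette. Next I'll descend to TCP z ≈ 58 and grip.

>>> jog_arm:
  commands:
    - {"tx": 1,"ty": 1,"tz": -20,"ax": 0,"ay": 0,"az": 0,"hand": 85}
    - {"tx": 1,"ty": 1,"tz": -40,"ax": 0,"ay": 0,"az": 0,"hand": 85}
    - {"tx": 1,"ty": 1,"tz": -60,"ax": 0,"ay": 0,"az": 0,"hand": 85}
    - {"tx": 1,"ty": 1,"tz": -72,"ax": 0,"ay": 0,"az": 0,"hand": 85}
    - {"tx": 1,"ty": 1,"tz": -77,"ax": 0,"ay": 0,"az": 0,"hand": 85}
    - {"tx": 1,"ty": 1,"tz": -77,"ax": 0,"ay": 0,"az": 0,"hand": 85}
    - {"tx": 1,"ty": 1,"tz": -77,"ax": 0,"ay": 0,"az": 0,"hand": 65}
    - {"tx": 1,"ty": 1,"tz": -77,"ax": 0,"ay": 0,"az": 0,"hand": 50}
    - {"tx": 1,"ty": 1,"tz": -77,"ax": 0,"ay": 0,"az": 0,"hand": 50}
    - {"tx": 1,"ty": 1,"tz": -77,"ax": 0,"ay": 0,"az": 0,"hand": 50}
    - {"tx": 1,"ty": 1,"tz": -77,"ax": 0,"ay": 0,"az": 0,"hand": 50}

```text
clock: 6.48
tool_pos: [0.5682, 0.1776, 0.0598]
tcp_rot: [-3.14, -0.026, -0.003]
wrist_force: [1.6, 0.9, 1.3]
gripper_width: 0.0555
grip_force: 68.0
```

>>> jog_arm:
  commands:
    - {"tx": 0,"ty": 0,"tz": 15,"ax": 0,"ay": 0,"az": 0,"hand": 50}
    - {"tx": 0,"ty": 0,"tz": 40,"ax": 0,"ay": 0,"az": 0,"hand": 50}
    - {"tx": 0,"ty": 0,"tz": 70,"ax": 0,"ay": 0,"az": 0,"hand": 50}
    - {"tx": -15,"ty": -16,"tz": 75,"ax": 0,"ay": 0,"az": 0,"hand": 50}
    - {"tx": -37,"ty": -39,"tz": 75,"ax": 0,"ay": 0,"az": 0,"hand": 50}
    - {"tx": -60,"ty": -64,"tz": 75,"ax": 0,"ay": 0,"az": 0,"hand": 50}
    - {"tx": -84,"ty": -89,"tz": 75,"ax": 0,"ay": 0,"az": 0,"hand": 50}
    - {"tx": -108,"ty": -114,"tz": 75,"ax": 0,"ay": 0,"az": 0,"hand": 50}
    - {"tx": -132,"ty": -139,"tz": 75,"ax": 0,"ay": 0,"az": 0,"hand": 50}
    - {"tx": -156,"ty": -164,"tz": 75,"ax": 0,"ay": 0,"az": 0,"hand": 50}
    - {"tx": -172,"ty": -182,"tz": 75,"ax": 0,"ay": 0,"az": 0,"hand": 50}
    - {"tx": -178,"ty": -188,"tz": 75,"ax": 0,"ay": 0,"az": 0,"hand": 50}

```text
clock: 7.48
tool_pos: [0.3855, -0.0141, 0.1335]
tcp_rot: [3.14, 0.02, -0.005]
wrist_force: [-0.6, -0.5, -0.9]
gripper_width: 0.0555
grip_force: 67.8
```

>>> jog_arm:
  commands:
    - {"tx": 0,"ty": 0,"tz": -10,"ax": 0,"ay": 0,"az": 0,"hand": 50}
    - {"tx": 0,"ty": 0,"tz": -20,"ax": 0,"ay": 0,"az": 0,"hand": 50}
    - {"tx": 0,"ty": 0,"tz": -30,"ax": 0,"ay": 0,"az": 0,"hand": 50}
    - {"tx": 0,"ty": 0,"tz": -30,"ax": 0,"ay": 0,"az": 0,"hand": 50}

```text
clock: 7.82
tool_pos: [0.3886, -0.0111, 0.1027]
tcp_rot: [3.141, 0.026, -0.004]
wrist_force: [-0.3, -0.2, -2.6]
gripper_width: 0.0551
grip_force: 67.8
```

```bash
python3 - <<'E'
from h import *
state()
im,d=snap('side','side3.png');P=cloud('side',d)
m=(d>0)&(im.min(2)>180)&(abs(P[:,:,0]-.39)<.06)&(abs(P[:,:,1]+.01)<.06)&(P[:,:,2]>.04)&(P[:,:,2]<.2)
p=P[m];print(m.sum(),np.percentile(p,[2,50,98],axis=0).round(4))
v,u=np.nonzero(m);print(u.min(),u.max(),v.min(),v.max())
c=im[int(v.mean())-50:int(v.mean())+50,int(u.mean())-60:int(u.mean())+60,::-1]
cv2.imwrite('pics/s3c.png',cv2.resize(c,None,fx=4,fy=4,interpolation=cv2.INTER_CUBIC))
E
```

```text
clock 7.8167
tool_pos [ 0.3886 -0.0111  0.1027]
tcp_rot [ 3.1413  0.0258 -0.0035]
wrist_force [-0.3143 -0.2073 -2.6006]
gripper_width 0.0551
grip_force 67.8053
joint_pos [ 0.0338  0.2921 -0.1711  2.2797  0.0897  0.578  -1.7599]
1 [[ 0.4024 -0.0309  0.1228]
 [ 0.4024 -0.0309  0.1228]
 [ 0.4024 -0.0309  0.1228]]
381 381 176 176
```

View pics/s3c.png

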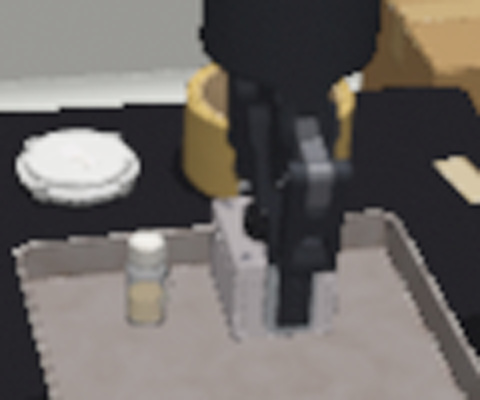

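>>> jog_arm:
  commands:
    - {"tx": 0,"ty": 0,"tz": -20,"ax": 0,"ay": 0,"az": 0,"hand": 50}
    - {"tx": 0,"ty": 0,"tz": -40,"ax": 0,"ay": 0,"az": 0,"hand": 50}
    - {"tx": 0,"ty": 0,"tz": -55,"ax": 0,"ay": 0,"az": 0,"hand": 50}
    - {"tx": 0,"ty": 0,"tz": -65,"ax": 0,"ay": 0,"az": 0,"hand": 50}
    - {"tx": 0,"ty": 0,"tz": -70,"ax": 0,"ay": 0,"az": 0,"hand": 50}
    - {"tx": 0,"ty": 0,"tz": -72,"ax": 0,"ay": 0,"az": 0,"hand": 50}
    - {"tx": 0,"ty": 0,"tz": -73,"ax": 0,"ay": 0,"az": 0,"hand": 50}
    - {"tx": 0,"ty": 0,"tz": -73,"ax": 0,"ay": 0,"az": 0,"hand": 50}

```text
clock: 8.53
tool_pos: [0.3898, -0.0109, 0.0313]
tcp_rot: [3.141, 0.026, 0.001]
wrist_force: [-0.6, -0.3, -2.9]
gripper_width: 0.0551
grip_force: 67.9
```

>>> jog_arm:
  commands:
    - {"tx": 0,"ty": 0,"tz": -2,"ax": 0,"ay": 0,"az": 0,"hand": 50}
    - {"tx": 0,"ty": 0,"tz": -3,"ax": 0,"ay": 0,"az": 0,"hand": 50}
    - {"tx": 0,"ty": 0,"tz": -4,"ax": 0,"ay": 0,"az": 0,"hand": 50}
    - {"tx": 0,"ty": 0,"tz": -4,"ax": 0,"ay": 0,"az": 0,"hand": 50}

```text
clock: 8.87
tool_pos: [0.3897, -0.011, 0.0275]
tcp_rot: [3.141, 0.026, 0.002]
wrist_force: [-3.1, 0.0, 12.1]
gripper_width: 0.0553
grip_force: 69.1
```

>>> jog_arm:
  commands:
    - {"tx": 0,"ty": 0,"tz": 1,"ax": 0,"ay": 0,"az": 0,"hand": 65}
    - {"tx": 0,"ty": 0,"tz": 1,"ax": 0,"ay": 0,"az": 0,"hand": 85}
    - {"tx": 0,"ty": 0,"tz": 1,"ax": 0,"ay": 0,"az": 0,"hand": 85}
    - {"tx": 0,"ty": 0,"tz": 1,"ax": 0,"ay": 0,"az": 0,"hand": 85}
    - {"tx": 0,"ty": 0,"tz": 1,"ax": 0,"ay": 0,"az": 0,"hand": 85}
    - {"tx": 0,"ty": 0,"tz": 30,"ax": 0,"ay": 0,"az": 0,"hand": 85}
    - {"tx": 0,"ty": 0,"tz": 70,"ax": 0,"ay": 0,"az": 0,"hand": 85}
    - {"tx": 0,"ty": 0,"tz": 90,"ax": 0,"ay": 0,"az": 7,"hand": 85}
    - {"tx": 0,"ty": 0,"tz": 90,"ax": 0,"ay": 0,"az": 14,"hand": 85}
    - {"tx": 0,"ty": 0,"tz": 90,"ax": 0,"ay": 0,"az": 21,"hand": 85}
    - {"tx": 0,"ty": 0,"tz": 90,"ax": 0,"ay": 0,"az": 28,"hand": 85}
    - {"tx": 0,"ty": 0,"tz": 90,"ax": 0,"ay": 0,"az": 35,"hand": 85}

```text
clock: 9.87
tool_pos: [0.3894, -0.0111, 0.117]
tcp_rot: [2.985, 0.978, 0.0]
wrist_force: [1.1, -1.3, -0.6]
gripper_width: 0.0851
grip_force: 0.0
```

>>> jog_arm:
  commands:
    - {"tx": 0,"ty": 0,"tz": 0,"ax": 0,"ay": 0,"az": 7,"hand": 85}
    - {"tx": 0,"ty": 0,"tz": 0,"ax": 0,"ay": 0,"az": 14,"hand": 85}
    - {"tx": 0,"ty": 0,"tz": 0,"ax": 0,"ay": 0,"az": 21,"hand": 85}
    - {"tx": 0,"ty": 0,"tz": 0,"ax": 0,"ay": 0,"az": 28,"hand": 85}
    - {"tx": 0,"ty": 0,"tz": 0,"ax": 0,"ay": 0,"az": 35,"hand": 85}
    - {"tx": 0,"ty": 0,"tz": 0,"ax": 0,"ay": 0,"az": 42,"hand": 85}
    - {"tx": 0,"ty": 0,"tz": 0,"ax": 0,"ay": 0,"az": 49,"hand": 85}
    - {"tx": 0,"ty": 0,"tz": 0,"ax": 0,"ay": 0,"az": 55,"hand": 85}
    - {"tx": 0,"ty": 0,"tz": 0,"ax": 0,"ay": 0,"az": 55,"hand": 85}
    - {"tx": 0,"ty": 0,"tz": 0,"ax": 0,"ay": 0,"az": 55,"hand": 85}

```text
clock: 10.7
tool_pos: [0.3893, -0.0112, 0.1167]
tcp_rot: [-2.207, -2.235, 0.0]
wrist_force: [-0.3, -0.4, -0.9]
gripper_width: 0.0847
grip_force: 0.0
```

```bash
python3 - <<'E'
from h import *
state()
im,d=snap('side','side4.png');P=cloud('side',d)
m=(d>0)&(abs(P[:,:,0]-.39)<.05)&(abs(P[:,:,1]+.011)<.05)&(P[:,:,2]>.039)&(P[:,:,2]<.049)
p=P[m];(c,s,a)=cv2.minAreaRect((p[:,:2]*1000).astype(np.float32))
print(m.sum(),c,s,a,np.median(p[:,2]));print(np.percentile(p[:,:2],[2,98],axis=0).round(4))
v,u=np.nonzero(m)
c=im[int(v.mean())-50:int(v.mean())+50,int(u.mean())-60:int(u.mean())+60,::-1]
cv2.imwrite('pics/s4c.png',cv2.resize(c,None,fx=4,fy=4,interpolation=cv2.INTER_CUBIC))
E
```

```text
clock 10.7
tool_pos [ 0.3893 -0.0112  0.1167]
tcp_rot [-2.2071e+00 -2.2352e+00  1.0000e-04]
wrist_force [-0.3438 -0.44   -0.8572]
gripper_width 0.0847
grip_force 0.0
joint_pos [ 0.3535  0.3088 -0.5499  2.2419  0.2646  0.6514 -0.3747]
358 (392.56451416015625, -10.909784317016602) (47.02921676635742, 59.592533111572266) 0.9657925963401794 0.04549554624549218
[[ 0.3706 -0.037 ]
 [ 0.4157  0.0176]]
```

View pics/s4c.png

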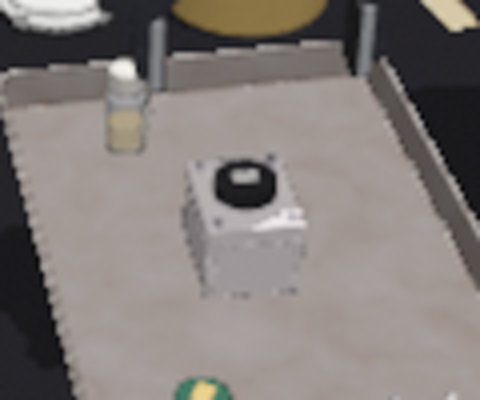

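>>> jog_arm:
  commands:
    - {"tx": 1.5,"ty": 0,"tz": -30,"ax": 0,"ay": 0,"az": 0,"hand": 85}
    - {"tx": 1.5,"ty": 0,"tz": -60,"ax": 0,"ay": 0,"az": 0,"hand": 85}
    - {"tx": 1.5,"ty": 0,"tz": -78,"ax": 0,"ay": 0,"az": 0,"hand": 85}
    - {"tx": 1.5,"ty": 0,"tz": -83,"ax": 0,"ay": 0,"az": 0,"hand": 85}
    - {"tx": 1.5,"ty": 0,"tz": -83,"ax": 0,"ay": 0,"az": 0,"hand": 85}
    - {"tx": 1.5,"ty": 0,"tz": -83,"ax": 0,"ay": 0,"az": 0,"hand": 60}
    - {"tx": 1.5,"ty": 0,"tz": -83,"ax": 0,"ay": 0,"az": 0,"hand": 40}
    - {"tx": 1.5,"ty": 0,"tz": -83,"ax": 0,"ay": 0,"az": 0,"hand": 40}
    - {"tx": 1.5,"ty": 0,"tz": -83,"ax": 0,"ay": 0,"az": 0,"hand": 40}
    - {"tx": 1.5,"ty": 0,"tz": -83,"ax": 0,"ay": 0,"az": 0,"hand": 40}

```text
clock: 11.58
tool_pos: [0.3916, -0.0111, 0.035]
tcp_rot: [2.203, 2.238, 0.002]
wrist_force: [-1.3, -0.2, 11.7]
gripper_width: 0.0453
grip_force: 59.9
```

```bash
python3 - <<'E'
from h import *
z=np.load('top.npz');im,d=z['im'],z['d'];P=cloud('top',d);Z=P[:,:,2]
k=(d>0)&(np.hypot(P[:,:,0]-.606,P[:,:,1]+.161)<.075)
ch=(k&(Z>.036)&(Z<.055)).astype(np.uint8)
n,l,st,ce=cv2.connectedComponentsWithStats(ch)
cs=[]
for i in range(1,n):
    if st[i,4]>50:
        p=P[l==i][:,:2]*1000; q=cv2.minAreaRect(p.astype(np.float32));print(st[i,4],np.round(q[0],1),np.round(q[1],1),round(q[2],1),p.mean(0).round(1));cs.append(p.mean(0))
v=cs[0]-cs[1];print('mid',(cs[0]+cs[1])/2,'dist',np.hypot(*v),'ang',np.degrees(np.arctan2(v[1],v[0])))
# base outline by height mask >4mm: rotate and profile
b=P[k&(Z>.0045)];a=np.radians(24.2);x=b[:,0]*np.cos(a)+b[:,1]*np.sin(a);y=-b[:,0]*np.sin(a)+b[:,1]*np.cos(a)
for t in(x,y):
    h,e=np.histogram(t*1000,np.arange(np.floor(t.min()*1000),t.max()*1000,2));g=e[:-1][h>15];print(g[0],g[-1]+2,(g[0]+g[-1]+2)/2)
c=np.array([606,-160.8]);print(c@[np.cos(a),np.sin(a)],c@[-np.sin(a),np.cos(a)])
E
```

```text
186 [ 639.2 -145.7] [12.7 59.6] 24.6 [ 638.2 -145.6]
180 [ 572.5 -175.9] [11.9 60.2] 24.1 [ 571.8 -175.1]
mid [ 604.99614057 -160.35947183] dist 72.69095203388534 ang 23.889713259780265
440.0 530.0 485.0
-431.0 -357.0 -394.0
486.82916655867257 -395.0822731884946
```

>>> jog_arm:
  commands:
    - {"tx": 0,"ty": 0,"tz": 15,"ax": 0,"ay": 0,"az": 0,"hand": 40}
    - {"tx": 0,"ty": 0,"tz": 45,"ax": 0,"ay": 0,"az": 0,"hand": 40}
    - {"tx": 0,"ty": 0,"tz": 80,"ax": 0,"ay": 0,"az": 0,"hand": 40}
    - {"tx": 12,"ty": -8,"tz": 95,"ax": 0,"ay": 0,"az": -6,"hand": 40}
    - {"tx": 34,"ty": -24,"tz": 95,"ax": 0,"ay": 0,"az": -13,"hand": 40}
    - {"tx": 56,"ty": -40,"tz": 95,"ax": 0,"ay": 0,"az": -20,"hand": 40}
    - {"tx": 80,"ty": -56,"tz": 95,"ax": 0,"ay": 0,"az": -27,"hand": 40}
    - {"tx": 104,"ty": -73,"tz": 95,"ax": 0,"ay": 0,"az": -34,"hand": 40}
    - {"tx": 128,"ty": -90,"tz": 95,"ax": 0,"ay": 0,"az": -41,"hand": 40}
    - {"tx": 152,"ty": -107,"tz": 95,"ax": 0,"ay": 0,"az": -48,"hand": 40}
    - {"tx": 176,"ty": -124,"tz": 95,"ax": 0,"ay": 0,"az": -55,"hand": 40}
    - {"tx": 198,"ty": -139,"tz": 95,"ax": 0,"ay": 0,"az": -62,"hand": 40}

```text
clock: 12.58
tool_pos: [0.5899, -0.1515, 0.1294]
tcp_rot: [3.044, 0.774, 0.001]
wrist_force: [0.6, -0.2, -2.4]
gripper_width: 0.0449
grip_force: 63.0
```

>>> jog_arm:
  commands:
    - {"tx": 12,"ty": -8,"tz": 0,"ax": 0,"ay": 0,"az": -4.8,"hand": 40}
    - {"tx": 16,"ty": -10.5,"tz": -15,"ax": 0,"ay": 0,"az": -4.8,"hand": 40}
    - {"tx": 16,"ty": -10.5,"tz": -32,"ax": 0,"ay": 0,"az": -4.8,"hand": 40}
    - {"tx": 16,"ty": -10.5,"tz": -35,"ax": 0,"ay": 0,"az": -4.8,"hand": 40}
    - {"tx": 16,"ty": -10.5,"tz": -35,"ax": 0,"ay": 0,"az": -4.8,"hand": 40}
    - {"tx": 16,"ty": -10.5,"tz": -35,"ax": 0,"ay": 0,"az": -4.8,"hand": 40}
    - {"tx": 16,"ty": -10.5,"tz": -35,"ax": 0,"ay": 0,"az": -4.8,"hand": 40}

```text
clock: 13.17
tool_pos: [0.6049, -0.1602, 0.0945]
tcp_rot: [-3.072, -0.659, -0.001]
wrist_force: [0.7, 0.1, -2.7]
gripper_width: 0.0452
grip_force: 62.9
```

```bash
python3 - <<'E'
from h import *
state()
im,d=snap('side','side5.png')
c=r.camera_info('side');K=np.array(c['intrinsics']);T=np.array(c['cam_to_world'])
q=np.linalg.inv(T)@[.606,-.161,.06,1];u,v=(K@q[:3])[:2]/q[2];print(u,v)
u,v=int(u),int(v)
np.save('uv.npy',[u-50,v-45])
cv2.imwrite('pics/s5c.png',cv2.resize(im[v-45:v+45,u-50:u+50,::-1],None,fx=6,fy=6,interpolation=cv2.INTER_CUBIC))
snap('top')
E
```

```text
clock 13.1667
tool_pos [ 0.6049 -0.1602  0.0945]
tcp_rot [-3.0717e+00 -6.5870e-01 -1.1000e-03]
wrist_force [ 0.6956  0.0627 -2.7428]
gripper_width 0.0452
grip_force 62.8567
joint_pos [ 0.3005  0.607  -0.1878  1.7224  0.1451  0.8251 -1.1015]
271.07593088828065 175.23941229765032
```

View pics/s5c.png

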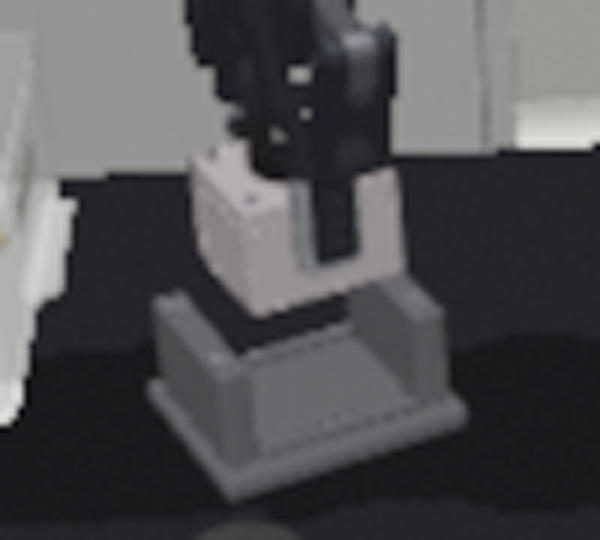

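```bash
python3 - <<'E'
from h import *
z=np.load('side.npz');im,d=z['im'],z['d'];P=cloud('side',d)
u0,v0=np.load('uv.npy');M=np.zeros(d.shape,bool);M[v0:v0+90,u0:u0+100]=1
M&=(d>0)&(np.hypot(P[:,:,0]-.606,P[:,:,1]+.161)<.07)
p=P[M]*1000;a=np.radians(24.2);C=np.array([605.5,-160.6])
q=p[:,:2]-C;x=q@[np.cos(a),np.sin(a)];y=q@[-np.sin(a),np.cos(a)];zz=p[:,2];col=im[M].astype(float)
br=col.mean(1)
def hist(t,lab,b=1.5):
    h,e=np.histogram(t,np.arange(-50,50,b));print(lab,[(float(i),int(j)) for i,j in zip(e,h) if j])
w=(br>120)&(zz>68)&(zz<98)
print('white',w.sum())
f=w&(y>18);print('face y',np.median(y[f]),'x range',np.percentile(x[f],[1,99]));hist(x[f],'face x')
k=f; s=np.polyfit(x[k],y[k],1);print('face slope deg',np.degrees(np.arctan(s[0])))
g=w&(x>24)&(y<18);print('end x',np.median(x[g]),'y',np.percentile(y[g],[1,99]),g.sum())
c=(zz>42)&(zz<51)&(br<120)
hist(x[c],'cheek x');hist(y[c&(abs(x)>28)],'cheek y')
b=(zz>4)&(zz<12);hist(x[b],'base x',3);hist(y[b],'base y',3)
print('z low of white', np.percentile(zz[(br>120)&(y>18)],[0.5,2,5]))
E
```

```text
white 317
face y 22.21597653486902 x range [-25.69512259  29.63809465]
face x [(-27.5, 2), (-26.0, 10), (-24.5, 6), (-23.0, 11), (-21.5, 9), (-20.0, 7), (-18.5, 7), (-17.0, 11), (-15.5, 10), (-14.0, 7), (-12.5, 1), (-11.0, 2), (-9.5, 3), (-8.0, 1), (-6.5, 1), (-5.0, 1), (-3.5, 4), (-2.0, 1), (-0.5, 1), (1.0, 2), (2.5, 1), (4.0, 3), (5.5, 1), (7.0, 5), (8.5, 7), (10.0, 3), (11.5, 13), (13.0, 11), (14.5, 6), (16.0, 9), (17.5, 7), (19.0, 13), (20.5, 11), (22.0, 7), (23.5, 8), (25.0, 9), (26.5, 12), (28.0, 9), (29.5, 4)]
face slope deg -0.2499523464489088
end x 29.350044343340503 y [-17.88018255  17.94024155] 81
cheek x [(-39.5, 3), (-38.0, 4), (-36.5, 8), (-35.0, 5), (-33.5, 7), (-32.0, 8), (-30.5, 5), (-29.0, 7), (-27.5, 17), (-26.0, 2), (34.0, 8), (35.5, 11), (37.0, 12), (38.5, 11), (40.0, 13), (41.5, 11), (43.0, 10), (44.5, 25), (46.0, 18)]
cheek y [(-33.5, 1), (-32.0, 2), (-30.5, 3), (-29.0, 2), (-27.5, 3), (-26.0, 2), (-24.5, 2), (-23.0, 2), (-21.5, 5), (-20.0, 1), (-18.5, 5), (-15.5, 4), (-14.0, 1), (-12.5, 4), (-11.0, 1), (-9.5, 6), (-8.0, 2), (-6.5, 1), (-3.5, 3), (-2.0, 7), (-0
[... 361 characters left out ...]
0, 27), (-17.0, 26), (-14.0, 21), (-11.0, 22), (-8.0, 25), (-5.0, 18), (-2.0, 17), (1.0, 25), (4.0, 28), (7.0, 24), (10.0, 26), (13.0, 25), (16.0, 23), (19.0, 21), (22.0, 13), (25.0, 15), (28.0, 8), (31.0, 8), (34.0, 8), (37.0, 9), (40.0, 9), (43.0, 18), (46.0, 26)]
base y [(-50.0, 4), (-44.0, 1), (-41.0, 4), (-38.0, 5), (-32.0, 8), (-29.0, 22), (-26.0, 14), (-23.0, 14), (-20.0, 17), (-17.0, 14), (-14.0, 16), (-11.0, 18), (-8.0, 18), (-5.0, 19), (-2.0, 20), (1.0, 25), (4.0, 26), (7.0, 22), (10.0, 22), (13.0, 27), (16.0, 12), (19.0, 10), (22.0, 13), (25.0, 34), (28.0, 29), (31.0, 80), (34.0, 57), (37.0, 7), (40.0, 12), (43.0, 6), (46.0, 9)]
z low of white [64.89946674 66.45006274 67.59215811]
```

>>> jog_arm:
  commands:
    - {"tx": 2,"ty": 0,"tz": 0,"ax": 0,"ay": 0,"az": 0,"hand": 40}
    - {"tx": 2,"ty": 0,"tz": -6,"ax": 0,"ay": 0,"az": 0,"hand": 40}
    - {"tx": 2,"ty": 0,"tz": -12,"ax": 0,"ay": 0,"az": 0,"hand": 40}
    - {"tx": 2,"ty": 0,"tz": -17,"ax": 0,"ay": 0,"az": 0,"hand": 40}
    - {"tx": 2,"ty": 0,"tz": -21,"ax": 0,"ay": 0,"az": 0,"hand": 40}
    - {"tx": 2,"ty": 0,"tz": -24,"ax": 0,"ay": 0,"az": 0,"hand": 40}
    - {"tx": 2,"ty": 0,"tz": -27,"ax": 0,"ay": 0,"az": 0,"hand": 40}
    - {"tx": 2,"ty": 0,"tz": -30,"ax": 0,"ay": 0,"az": 0,"hand": 40}
    - {"tx": 2,"ty": 0,"tz": -30,"ax": 0,"ay": 0,"az": 0,"hand": 40}

```text
clock: 14.02
tool_pos: [0.6066, -0.1605, 0.0631]
tcp_rot: [-3.072, -0.657, 0.001]
wrist_force: [-1.0, 0.5, -2.3]
gripper_width: 0.0448
grip_force: 62.9
```

>>> jog_arm:
  commands:
    - {"tx": 0,"ty": 0,"tz": -4,"ax": 0,"ay": 0,"az": 0,"hand": 40}
    - {"tx": 0,"ty": 0,"tz": -8,"ax": 0,"ay": 0,"az": 0,"hand": 40}
    - {"tx": 0,"ty": 0,"tz": -12,"ax": 0,"ay": 0,"az": 0,"hand": 40}
    - {"tx": 0,"ty": 0,"tz": -15,"ax": 0,"ay": 0,"az": 0,"hand": 40}
    - {"tx": 0,"ty": 0,"tz": -17,"ax": 0,"ay": 0,"az": 0,"hand": 40}
    - {"tx": 0,"ty": 0,"tz": -19,"ax": 0,"ay": 0,"az": 0,"hand": 40}
    - {"tx": 0,"ty": 0,"tz": -21,"ax": 0,"ay": 0,"az": 0,"hand": 40}
    - {"tx": 0,"ty": 0,"tz": -21,"ax": 0,"ay": 0,"az": 0,"hand": 40}

```text
clock: 14.68
tool_pos: [0.6067, -0.1605, 0.0424]
tcp_rot: [-3.072, -0.657, 0.001]
wrist_force: [0.4, 0.4, -1.3]
gripper_width: 0.0452
grip_force: 62.9
```

>>> jog_arm:
  commands:
    - {"tx": 0,"ty": 0,"tz": -1,"ax": 0,"ay": 0,"az": 0,"hand": 40}
    - {"tx": 0,"ty": 0,"tz": -2,"ax": 0,"ay": 0,"az": 0,"hand": 40}
    - {"tx": 0,"ty": 0,"tz": -3,"ax": 0,"ay": 0,"az": 0,"hand": 40}
    - {"tx": 0,"ty": 0,"tz": -3,"ax": 0,"ay": 0,"az": 0,"hand": 40}

```text
clock: 15.02
tool_pos: [0.607, -0.1605, 0.0399]
tcp_rot: [3.072, 0.657, 0.0]
wrist_force: [0.8, 0.3, -1.0]
gripper_width: 0.0452
grip_force: 62.9
```

>>> jog_arm:
  commands:
    - {"tx": 0,"ty": 0,"tz": -1,"ax": 0,"ay": 0,"az": 0,"hand": 40}
    - {"tx": 0,"ty": 0,"tz": -2,"ax": 0,"ay": 0,"az": 0,"hand": 40}
    - {"tx": 0,"ty": 0,"tz": -2,"ax": 0,"ay": 0,"az": 0,"hand": 40}

```text
clock: 15.27
tool_pos: [0.607, -0.1605, 0.0399]
tcp_rot: [3.072, 0.657, 0.001]
wrist_force: [-7.4, 0.5, 19.3]
gripper_width: 0.0456
grip_force: 65.5
```

>>> jog_arm:
  commands:
    - {"tx": 0,"ty": 0,"tz": 1.5,"ax": 0,"ay": 0,"az": 0,"hand": 50}
    - {"tx": 0,"ty": 0,"tz": 1.5,"ax": 0,"ay": 0,"az": 0,"hand": 65}
    - {"tx": 0,"ty": 0,"tz": 1.5,"ax": 0,"ay": 0,"az": 0,"hand": 80}
    - {"tx": 0,"ty": 0,"tz": 1.5,"ax": 0,"ay": 0,"az": 0,"hand": 80}
    - {"tx": 0,"ty": 0,"tz": 1.5,"ax": 0,"ay": 0,"az": 0,"hand": 80}
    - {"tx": 0,"ty": 0,"tz": 30,"ax": 0,"ay": 0,"az": 0,"hand": 80}
    - {"tx": 0,"ty": 0,"tz": 65,"ax": 0,"ay": 0,"az": 0,"hand": 80}
    - {"tx": 0,"ty": 0,"tz": 100,"ax": 0,"ay": 0,"az": 0,"hand": 80}
    - {"tx": -30,"ty": 0,"tz": 120,"ax": 0,"ay": 0,"az": 0,"hand": 80}
    - {"tx": -65,"ty": 0,"tz": 120,"ax": 0,"ay": 0,"az": 0,"hand": 80}
    - {"tx": -100,"ty": 0,"tz": 120,"ax": 0,"ay": 0,"az": 0,"hand": 80}
    - {"tx": -130,"ty": 0,"tz": 120,"ax": 0,"ay": 0,"az": 0,"hand": 80}

```text
clock: 16.27
tool_pos: [0.4748, -0.1606, 0.158]
tcp_rot: [3.072, 0.656, -0.0]
wrist_force: [-1.2, -0.3, -1.2]
gripper_width: 0.08
grip_force: 0.0
```

```bash
python3 - <<'E'
from h import *
state()
im,d=snap('side','side6.png');u,v=270,180
cv2.imwrite('pics/s6c.png',cv2.resize(im[v-45:v+45,u-50:u+50,::-1],None,fx=6,fy=6,interpolation=cv2.INTER_CUBIC))
P=cloud('side',d);m=(d>0)&(np.hypot(P[:,:,0]-.607,P[:,:,1]+.16)<.04)&(im.min(2)>100)
print('white top z',np.percentile(P[m][:,2],[50,80,90]).round(4))
q=P[m&(P[:,:,2]>.045)&(P[:,:,2]<.053)];rc=cv2.minAreaRect((q[:,:2]*1000).astype(np.float32));print(rc)
A=np.c_[q[:,:2],np.ones(len(q))];print('slope',np.linalg.lstsq(A,q[:,2],rcond=None)[0][:2])
E
```

```text
clock 16.2667
tool_pos [ 0.4748 -0.1606  0.158 ]
tcp_rot [ 3.0718e+00  6.5650e-01 -2.0000e-04]
wrist_force [-1.2284 -0.2706 -1.2124]
gripper_width 0.08
grip_force 0.0
joint_pos [ 0.3924  0.3582 -0.2209  1.9724  0.1057  0.8218 -1.0367]
white top z [0.0422 0.0505 0.0517]
((607.9411010742188, -160.26278686523438), (76.44092559814453, 51.63009262084961), 25.347585678100586)
slope [ 0.01053706 -0.01721816]
```

View pics/s6c.png

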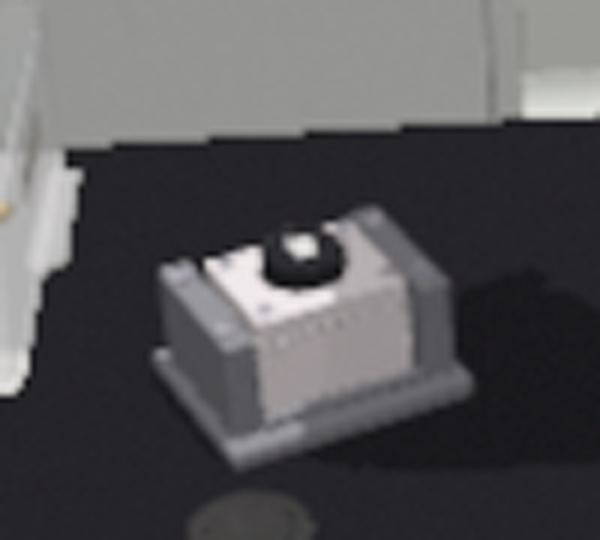

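The cassette stands level between the cheeks, with its top just above theirs as it should be when fully home, and the gripper is clear.

```bash
python3 -c "
from h import *
print(r.finish_job())"
```

```text
the job is handed in; nothing more can be done
None
```

I unlatched the cassette, set it down in the steel tray, regripped it across its short width, and left it upright and released on the floor of the carrier's nest. The job was handed in at about 16 s, but `finish_job` returned no verdict. My last picture shows the cassette level and seated between the cheeks, and no move came near the can, vial or small mount.

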